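# Take the press platen off its safety pin and hold the pin out

### The arm

A 6-joint arm with a two-finger parallel gripper is mounted at the origin on a cart in front of the work surface, level with it; the furniture and walls round the work are solid. World frame = base frame: x ahead of the robot, y to its left, z up, the work surface at z = 0. Lengths are in mm, angles in rad, forces in N, time in s.
With the tool pointing down it reaches from about 275 to 850 mm from the base axis. Payload 5.2 kg.
Tool frame: the origin (TCP) lies midway between the tips of the shut fingers; the grasp point (between the pads) lies 19 mm behind it; z points along the fingers, y is the line along which they close (so a half turn about z gives the same grasp; the last joint's range is limited). The gripper opens to 85 mm and grips with 20 to 120 N. Pads are 22 mm wide; open, the fingers measure 114 mm over their backs; the gripper's body (76 mm by 85 mm) begins 54 mm behind the grasp point. The pads swing forward as they close: fully open they stand 13 mm farther back than shut.
Start: joints at [-1.418, 0.259, 1.535, -0, 1.348, -0.203], TCP at [191.608, -515.55, 231.31] pointing down, gripper open.
Joint ranges: [-3.14, 3.14], [-0.91, 2.08], [0.19, 2.58], [-1.22, 4.36], [0.22, 2.71], [-3.12, 3.12]. Speed limits (rad/s): [2.57, 2.57, 3.14, 3.14, 3.14, 3.14].

### API

Orientations are given as a unit quaternion [w, x, y, z].
In Python, from station import r gives the robot as it stands. The module is installed in compiled form; this text tells all that it offers. Calls block until the motion is done:
- r.move_pose(position, orientation): joint-space move of the TCP to a pose.
- r.line_to(position, rotation=None, speed=150, guard=None): straight line of the TCP; rotation=None keeps the orientation; speed is the mean speed in mm/s. With guard (N) it stops when the force on the tool has changed by that much, and returns True; else False.
- r.set_joints(angles): joint-space move.
- r.set_gripper(opening): finger opening in mm; the grip force is fixed at half the most; returns when the fingers have stopped.
- r.sleep(seconds).
- r.inverse_kinematics(position, orientation): joint angles nearest the present ones, or None.
- r.state(): the state.
- r.grab_frame(name): name is "scene" or "top" or "wrist"; returns a dict with "image" (384x512x3 uint8, red, green, blue), "depth" (384x512 float32, mm along the optical axis (not along the pixel's ray), 0 where there is no reading), "vfov" (degrees; the focal length in pixels is half the picture's height over the tangent of half this angle, whatever the lens; pixels are square), "cx", "cy" (the principal point, pixels), "k1" (the pictures are not rectified: a ray, as slopes to the right and down, at radius r is drawn at 1 + k1 r^2 times it, then the intrinsics apply), "rvec" (rotation vector, rad) and "tvec" (3), from world to camera coordinates, as OpenCV has them. Camera axes: x right, y down, z forward; pixel columns grow to the right and rows downward; lengths in mm; the calibration is good to about 2 mm. A picture is of the moment at which its call begins.
A pose or a line that the arm cannot do raises r.MotionError and nothing moves.
- r.finish_job(): hands the job in; it is judged then, once.
The state is a dict: "clock": time; "joint_positions": joint angles; "joint_velocities": joint speeds; "effort": joint torques, N m; "ee_pos": TCP position; "ee_rot": TCP orientation; "ft_force": force on the tool from outside, world axes, zero at the start; "wrist_torque": the same for the moment, N m; "grip_width": finger opening in mm; "grip_force": force on a finger pad.
Only numpy, scipy, OpenCV 4.12 (cv2) and the standard library are available. Lean on these libraries where they do the work, as an engineer would, in place of code of your own. Each camera call takes 0.05 s, during which the arm holds its last target. There are 200 camera calls.

### The job

The platen of the small blue hydraulic bench press is resting on its sprung safety pin. Pump the red-ended hand lever with three full strokes, pressing it right down and letting it come right back up each time, so that the platen stands well clear above the pin; only then pull the black knob of the safety pin straight out, fully back, and keep hold of it there: the program finishes while gripping the pin out against its spring, clear of its seat hole. Leave the other things on the bench where they are.

Things in the scene. Friction and masses are not known exactly. Their poses are not given: they have to be found in the camera images.
- press: Small blue press, bolted down. Origin: centre of the footprint on the bench top; x axis points from the lever side to the back, y to its left side, z up. Base plate x -105..65, y -90..90, 12 mm high. Two upright columns at x 30, y +-50 and a crosshead (x -17..53, y -64..64, top at z 164) over the platen (x -40..50, y -64..64, 12 mm thick, centre at z 95 when resting on the pin). The hand lever sticks out on the -x side, the safety pin's knob on the -y side.
- pump_lever (a joint): Hand lever angle in rad: 0 = up (spring-returned, points 0.40 rad above level towards the press's -x), grows as it is pressed down, 0.55 = bottom stop (0.15 rad below level). The spring and load need 4 to 12 N at the red pad. Each full stroke (all the way down, then released up) raises the platen by 7 to 8 mm; short strokes raise it less or not at all.
- lever_pivot (a point): Hinge axis of the hand lever (parallel to the press's y axis), 62 mm in front of the press origin and 72 mm above the bench top. Fixed to the press.
- lever_pad (a point): Centre of the top face of the red rectangular pad (56 mm along the lever, 40 mm wide, 14 mm thick) at the lever's end; it lies 112 mm from the hinge axis along the lever and 7 mm above the lever's centre line. Moves with the lever. Press it from above.
- platen (a joint): Height of the platen above its rest on the pin, m: 0 at the start, about 0.023 after three full strokes, 0.034 at most (a fifth stroke meets its stop). It stays up by itself where it has been pumped to.
- platen_front (a point): Middle of the platen's front edge (-x side of the press), half-way up its thickness.
- safety_pin (a joint): How far the pin is drawn, m: 0 = home in the seat hole, 0.030 = fully back at its stop. It slides level along the press's -y axis; the spring pulls it home with about 6 N at 0 and 13 N at full draw. It does not latch.
- pin_knob (a point): Centre of the black round grip of the safety pin: 20 mm diameter, 32 mm long along the press's y axis, with a 30 mm diameter, 7 mm thick flange on its outer (-y) end, whose inner face is 16 mm from this point; 62 mm above the bench top, at x -12, y -136 in the press frame when home. Free all round; the nearest part of the press (a bush) ends 50 mm inwards of it, and the crosshead 72 mm inwards.
- pin_tip (a point): Inner end of the steel pin (10 mm diameter).
- seat_hole (a point): Mouth of the seat hole in the dark block; when the pin is home its tip is 9 mm inside; it is clear of the hole at 9 mm of draw and of the yellow shoe under the platen at 27 mm.
- pole_foot (a point): Foot of a fixed, thin upright pole (20 mm thick, 1 m tall) standing at the front right of the bench: keep the arm clear of it.
- wax_block: Bystander: green wax block 32x61x18 mm, origin under its centre.
- charcoal_block: Bystander: black block 45x71x22 mm, origin under its centre.
- solder_tin: Bystander: blue flat tin 56x77x22 mm, origin under its centre.
- plaster_block: Bystander: white block 48x71x42 mm, origin under its centre.
- flux_jar: Bystander: white jar with a yellow lid, 46 mm diameter, 41 mm high, origin under its centre.
- pliers_grey: Bystander: grey pliers 128x51x10 mm lying flat, origin under their centre.

How it is judged:
By the outcome, as a careful person would: the job done as asked, in the order asked, and still so for the second after the job is handed in, while the arm keeps its last pose, push and grip.
It also fails if it takes over 59 s, if anything falls off the work surface, if the arm or the gripper's body presses on something with over 40 N, if the wrist force passes 120 N, or if a joint passes its speed limit or range.

## Working session

There is one attempt and no reset: what is moved stays moved. The work goes in short steps, each a Python script; the robot and the scene stay as the last script left them, time stands still between calls to the robot, and variables do not carry over. Pictures are saved under pics/ and viewed, at most 10 in all, crops included, and the job is handed in when it is done.

```bash
mkdir -p pics
cat > h.py <<'E'
import numpy as np, cv2
from station import r
def pts(f):
    "world xyz for every pixel from depth"
    im,d=f["image"],f["depth"]; h,w=d.shape
    F=h/2/np.tan(np.radians(f["vfov"])/2)
    v,u=np.mgrid[:h,:w].astype(float)
    K=np.array([[F,0,f["cx"]],[0,F,f["cy"]],[0,0,1]])
    n=cv2.undistortPoints(np.stack([u.ravel(),v.ravel()],1)[:,None],K,np.array([f["k1"],0,0,0.]))[:,0]
    c=np.c_[n,np.ones(len(n))]*d.reshape(-1,1)
    R=cv2.Rodrigues(np.array(f["rvec"],float))[0]
    return ((c-np.array(f["tvec"]).ravel())@R).reshape(h,w,3)
E
python3 - <<'E'
from h import *
fs=[]
for n in("scene","top"):
    f=r.grab_frame(n); np.save(f"{n}.npy",f,allow_pickle=True)
    cv2.imwrite(f"pics/{n}0.png",f["image"][...,::-1])
    P=pts(f); hsv=cv2.cvtColor(f["image"],cv2.COLOR_RGB2HSV); ok=f["depth"]>0
    for c,(lo,hi) in dict(red=((0,150,80),(8,255,255)),red2=((172,150,80),(180,255,255)),blue=((100,110,40),(125,255,255)),yel=((22,130,100),(35,255,255))).items():
        m=cv2.inRange(hsv,lo,hi)
        k,l,s,ce=cv2.connectedComponentsWithStats(m)
        for i in range(1,k):
            if s[i,4]>40:
                q=P[(l==i)&ok]
                print(n,c,s[i],ce[i].round(),np.median(q,0).round() if len(q) else None, np.percentile(q,[3,97],0).round().tolist() if len(q) else None)
print(r.state())
E
```

```text
scene red [131  78   7  23  75] [134.  90.] [568. 452. 367.] [[550.0, 447.0, 341.0], [593.0, 459.0, 403.0]]
scene red [229 200  15   7  61] [236. 203.] [435. -12. 124.] [[422.0, -26.0, 112.0], [463.0, 7.0, 131.0]]
scene red2 [220   0  36   7 170] [237.   2.] [802. 152. 642.] [[794.0, 129.0, 634.0], [850.0, 219.0, 654.0]]
scene red2 [123 127   6  21  48] [126. 137.] [479. 452. 225.] [[461.0, 446.0, 196.0], [498.0, 457.0, 256.0]]
scene blue [ 385    0   37   35 1073] [403.  16.] [ 807. -378.  682.] [[799.0, -418.0, 636.0], [816.0, -335.0, 726.0]]
scene blue [241 155  38  19 396] [259. 164.] [620.  -6. 161.] [[594.0, -66.0, 154.0], [660.0, 52.0, 166.0]]
scene blue [225 186  59  38 882] [255. 206.] [554. -21.  11.] [[508.0, -92.0, 4.0], [637.0, 73.0, 58.0]]
scene yel [331 220  12   7  61] [336. 223.] [ 578. -319.   38.] [[561.0, -335.0, 33.0], [597.0, -305.0, 44.0]]
top red [119  37  56  32 179] [148.  51.] [805. 166. 666.] [[797.0, 129.0, 635.0], [860.0, 233.0, 803.0]]
top red [ 71 167  12  17  83] [ 76. 175.] [573. 452. 374.] [[552.0, 447.0, -388.0], [683.0, 742.0, 405.0]]
top red [233
[... 778 characters left out ...]
t_positions': array([-1.41780836e+00,  2.59284043e-01,  1.53600809e+00, -4.52428132e-06,
        1.34802979e+00, -2.02794995e-01]), 'joint_velocities': array([ 0.00070852, -0.00090005, -0.00168913, -0.00044897,  0.00121725,
        0.00148401]), 'effort': array([ 3.76424461e-03, -4.46965635e+01, -2.91247362e+01, -5.55130418e-05,
        6.23289670e-03,  1.82150785e-05]), 'ee_pos': array([ 191.52358959, -515.04178106,  230.53652936]), 'ee_rot': array([-8.64421994e-04,  9.84218536e-01,  1.76955154e-01,  1.93251008e-05]), 'ft_force': array([-0.88301466, -0.24076403,  0.83518172]), 'wrist_torque': array([-0.04265816, -0.02022642, -0.00013177]), 'grip_force': 0.0, 'grip_width': 85.35908102267118}
```

View pics/scene0.png

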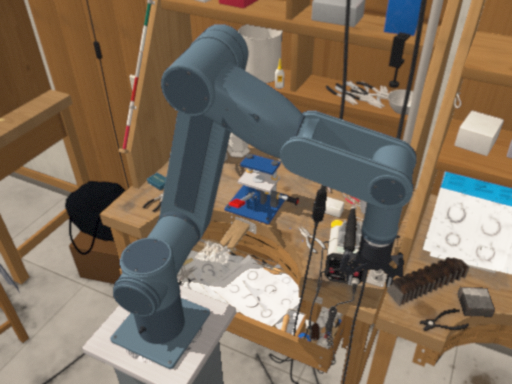

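View pics/top0.png

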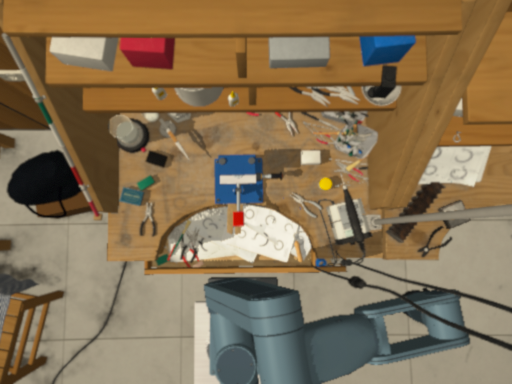

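The scene view shows the press at about (257,190) with its red pad at (236,203). The top view has the press at (238,180), pad at (238,218), knob at about (280,176), and the pole seen end-on, running from about (370,218) to the right edge. Next I'll get the press yaw, the pole foot and the obstacle heights.

Run:
```python
from h import *
for n in("top","scene"):
    f=np.load(f"{n}.npy",allow_pickle=True).item(); P=pts(f); ok=f["depth"]>0
    hsv=cv2.cvtColor(f["image"],cv2.COLOR_RGB2HSV)
    x,y,z=P[...,0],P[...,1],P[...,2]
    m=ok&(abs(z-163)<8)&(abs(x-620)<80)&(abs(y)<110)
    print(n,"xhead",m.sum(),cv2.minAreaRect(P[m][:,:2].astype(np.float32)),np.median(z[m]))
    m=ok&(abs(z-12)<4)&(abs(x-580)<130)&(abs(y)<130)&(cv2.inRange(hsv,(100,110,40),(125,255,255))>0)
    print("base",m.sum(),cv2.minAreaRect(P[m][:,:2].astype(np.float32)))
    m=ok&(abs(x-600)<60)&(y<-100)&(y>-180)&(z>35)&(z<90)
    print("knob",m.sum(),np.percentile(P[m],[5,50,95],0).round().tolist() if m.any() else 0)
    # tall things in the front workspace
    for z0 in range(100,1000,100):
        m=ok&(z>z0)&(z<z0+100)&(x>250)&(x<760)&(y<200)&(y>-700)
        g,cn=np.unique((P[m][:,:2]//50*50).astype(int),axis=0,return_counts=True)
        print(z0,[(*a.tolist(),int(b)) for a,b in zip(g,cn) if b>8][:25])
    print("cam",(-cv2.Rodrigues(np.array(f["rvec"],float))[0].T@np.array(f["tvec"]).ravel()).round())
```

```text
top xhead 705 ((629.595458984375, -4.953342437744141), (127.02108764648438, 70.03882598876953), 89.88800811767578) 163.03254583064117
base 581 ((591.2088012695312, -6.219757080078125), (161.01173400878906, 175.27182006835938), 1.1854029893875122)
knob 83 [[594.0, -162.0, 61.0], [601.0, -137.0, 71.0], [609.0, -105.0, 77.0]]
100 [(250, -500, 24), (250, -450, 10), (250, -400, 11), (250, -350, 18), (300, -450, 37), (350, -500, 38), (350, -450, 145), (350, -400, 157), (400, -550, 16), (400, -500, 57), (400, -450, 158), (400, -400, 257), (400, -350, 10), (400, -50, 71), (400, 0, 27), (450, -600, 78), (450, -550, 53), (450, -500, 49), (450, -450, 125), (450, -400, 256), (450, -350, 46), (450, -50, 67), (450, 0, 18), (500, -600, 47), (500, -550, 44)]
200 [(250, -500, 29), (250, -350, 21), (250, -50, 33), (250, 0, 24), (400, -550, 20), (400, -500, 35), (450, -500, 9), (500, -600, 153), (500, -550, 159), (500, -500, 124), (550, -600, 41), (550, -550, 107), (550, -500, 137), (600, -550, 15), (600, -500, 135), (650, -500, 131), (700, -500, 130), (700, -450, 10), (750, -500, 25)]
300 [(250, -550,
[... 3779 characters left out ...]
 [(250, -550, 162), (250, -400, 99), (400, -550, 324), (400, -500, 51), (650, -700, 374), (650, -650, 377), (650, -600, 154), (700, -700, 129), (700, -650, 150), (700, -600, 275), (700, -550, 83), (700, -500, 34), (700, -450, 45), (700, -400, 127), (750, -700, 22), (750, -650, 28), (750, -600, 99), (750, -550, 56), (750, -500, 33), (750, -450, 24), (750, -400, 23), (750, -350, 39), (750, -300, 40), (750, -250, 17), (750, -200, 20)]
700 [(250, -550, 244), (250, -400, 154), (250, -200, 83), (250, -150, 139), (250, -100, 25), (400, -550, 374), (400, -500, 56)]
800 [(250, -550, 277), (250, -500, 14), (250, -400, 64), (400, -550, 241), (400, -500, 39)]
900 [(250, -550, 9)]
cam [-621. -624. 1175.]
```

Run:
```python
from h import *
for n in("top","scene"):
    f=np.load(f"{n}.npy",allow_pickle=True).item(); P=pts(f); ok=f["depth"]>0
    x,y,z=P[...,0],P[...,1],P[...,2]
    v=f["image"].max(-1)
    for z0 in range(50,1000,150):
        m=ok&(z>z0)&(z<z0+150)&(x>130)&(x<480)&(y<150)&(y>-600)&(v<75)
        g,cn=np.unique((P[m][:,:2]//25*25).astype(int),axis=0,return_counts=True)
        print(n,z0,[(*a.tolist(),int(b)) for a,b in zip(g,cn) if b>5][:40])
    m=ok&(z>300)&(z<1000)&(x>380)&(x<460)&(y<-440)&(y>-600)
    print("pole",np.percentile(P[m],[5,50,95],0).round().tolist())
a=-1.418
for R in(280,330):
  for z in(300,400):
    for yaw in(0,):
      print(R,z,r.inverse_kinematics([R*np.cos(a),R*np.sin(a),z],r.state()["ee_rot"]))
```

```text
top 50 [(250, -500, 15), (250, -350, 11), (275, -400, 11), (325, -450, 15), (325, -425, 7), (350, -450, 10), (350, -425, 59), (350, -400, 33), (350, -375, 41), (375, -600, 30), (375, -575, 11), (375, -475, 28), (375, -450, 21), (375, -425, 55), (375, -400, 11), (400, -600, 36), (400, -575, 23), (400, -425, 48), (400, -400, 17), (425, -600, 8), (425, -425, 31), (425, -400, 34), (450, -425, 19), (450, -400, 41), (475, -400, 14)]
top 200 [(200, -575, 17), (225, 25, 36), (225, 50, 41), (225, 75, 15), (250, -500, 23), (250, -350, 10), (250, -50, 22), (250, -25, 34), (250, 0, 34)]
top 350 [(150, -500, 33), (175, -500, 50), (200, -500, 18), (225, -525, 28), (225, -375, 8), (225, -350, 12), (225, 0, 17), (225, 25, 36), (225, 50, 7), (250, -525, 33), (250, -500, 6), (250, -375, 60), (250, -350, 62), (250, -100, 15), (250, -75, 39), (250, -50, 49), (250, -25, 50), (250, 0, 40)]
top 500 [(125, -575, 10), (125, -525, 13), (125, -500, 93), (125, -475, 106), (125, -450, 104), (125, -425, 101), (125, -400, 17), (150, -575, 25), (150, -550, 19), (150, -500, 7), (175, -550, 11), (175, -500, 55), (200
[... 2638 characters left out ...]
25, -175, 52), (250, -525, 248), (250, -400, 170), (250, -175, 21)]
scene 800 [(225, -400, 54), (225, -375, 47), (250, -525, 232), (250, -500, 12), (250, -400, 35), (250, -375, 10)]
scene 950 []
pole [[422.0, -516.0, 538.0], [427.0, -507.0, 709.0], [433.0, -498.0, 842.0]]
280 300 [-1.82389918e+00 -3.15123816e-01  1.92214574e+00 -6.87564146e-04
  1.53615763e+00 -6.08862465e-01]
280 400 [-1.82389918e+00 -3.26727037e-01  1.69575995e+00 -7.01607998e-04
  1.77414658e+00 -6.09027968e-01]
330 300 [-1.75974400e+00 -2.05360842e-01  1.84813122e+00 -5.85448725e-04
  1.50044997e+00 -5.44690017e-01]
330 400 [-1.75974400e+00 -2.23582002e-01  1.62745208e+00 -5.92395949e-04
  1.73935023e+00 -5.44830546e-01]
```

Yaw is about 0 and the press origin is near (611.6, -5). The predicted pad position of (449, -5, 122) matches the measured one. The pole is at about (432,-500) and cables hang near (255,-385) and (260,-515), so I'll fold the arm in before swinging.

Run:
```python
from h import *
r.set_gripper(0)
r.set_joints([-1.418,-0.315,1.922,0,1.536,-0.203])
r.set_joints([-0.26,-0.315,1.922,0,1.536,-0.203])
r.move_pose([449,-5,230],[0,1,0,0])
s=r.state(); print(s["clock"],s["ee_pos"],s["joint_positions"],s["ft_force"])
f=r.grab_frame("wrist"); cv2.imwrite("pics/w1.png",f["image"][...,::-1])
P=pts(f); hsv=cv2.cvtColor(f["image"],cv2.COLOR_RGB2HSV)
m=((hsv[...,0]<8)|(hsv[...,0]>172))&(hsv[...,1]>150)&(f["depth"]>0)
q=P[m]; q=q[(q[:,2]>90)&(q[:,2]<150)]; print(len(q),np.percentile(q,[2,50,98],0).round(1).tolist(),cv2.minAreaRect(q[:,:2].astype(np.float32)))
```

```text
4.6167 [448.84239254  -5.57816035 230.07666936] [-2.61800099e-01  7.50451298e-02  1.76245575e+00 -5.50796470e-05
  1.30423459e+00  1.30935882e+00] [0.02089386 0.80626833 0.80184261]
2474 [[425.0, -22.9, 112.4], [449.1, -4.2, 123.4], [473.3, 13.8, 132.3]] ((448.58441162109375, -4.555419921875), (39.0323371887207, 51.58527755737305), 89.95977783203125)
```

View pics/w1.png

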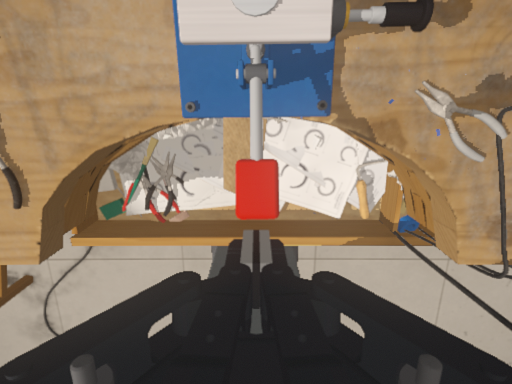

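The close view shows the pad at (257,188), upright and square to the tool. Measured at (449,-4.5,123), it agrees with the prediction.

Run:
```python
from h import *
for i in range(3):
    r.line_to([449,-4.5,138],speed=150)
    g=r.line_to([437.5,-4.5,54],speed=50,guard=28)
    r.sleep(.4); s=r.state(); print(g,s["ee_pos"],s["ft_force"],s["clock"])
    if not g: print("no stop felt")
    r.line_to([449,-4.5,138],speed=100)
    r.sleep(.5)
f=r.grab_frame("wrist"); P=pts(f); hsv=cv2.cvtColor(f["image"],cv2.COLOR_RGB2HSV)
m=((hsv[...,0]<8)|(hsv[...,0]>172))&(hsv[...,1]>150)&(f["depth"]>0)
q=P[m]; q=q[(q[:,2]>40)&(q[:,2]<150)]; print("pad",np.median(q,0),r.state()["clock"],r.state()["ft_force"])
f=r.grab_frame("scene"); np.save("s2.npy",f,allow_pickle=True)
a=np.load("scene.npy",allow_pickle=True).item()["image"][150:225,200:310]; b=f["image"][150:225,200:310]
cv2.imwrite("pics/ab.png",cv2.resize(np.vstack([a,b])[...,::-1],None,fx=4,fy=4,interpolation=cv2.INTER_CUBIC)[:600])
```

```text
True [439.94436585  -4.61679919  62.89237346] [-3.58473903  0.6308966  13.87579928] 7.225
True [440.03984256  -4.62636961  62.90254637] [-3.02559276  0.89539505 14.76096896] 10.675
True [440.09335323  -4.62981966  62.87879844] [-4.14033231  1.04916574 14.0393035 ] 14.125
pad [460.22100048  -6.26318666 118.78101599] 15.5833 [-0.23580611 -0.36844509  0.60946001]
```

View pics/ab.png

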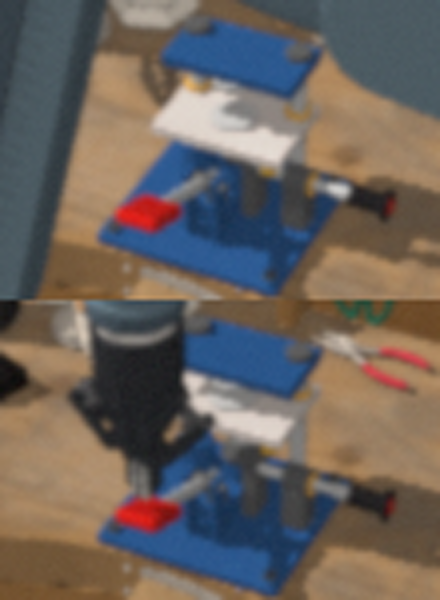

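The crops (before on top, after below) show the platen raised close to the crosshead, a clear gap over the pin, and the lever back up. I'll measure the platen height from depth, then move over the knob for a look.

Run:
```python
from h import *
def plat(f):
    P=pts(f); hsv=cv2.cvtColor(f["image"],cv2.COLOR_RGB2HSV)
    m=(hsv[...,1]<60)&(hsv[...,2]>130)&(f["depth"]>0)
    q=P[m]; q=q[(q[:,0]>576)&(q[:,0]<590)&(q[:,1]>-62)&(q[:,1]<50)&(q[:,2]>85)&(q[:,2]<150)]
    return len(q),np.median(q[:,2])
print("platen top",plat(np.load("scene.npy",allow_pickle=True).item()),plat(np.load("s2.npy",allow_pickle=True).item()))
r.line_to([449,-4.5,230],speed=200)
r.set_gripper(85)
Q=[0,2**-.5,2**-.5,0]
c=[q for q in (Q,[0,2**-.5,-2**-.5,0])]
for q in c: print(r.inverse_kinematics([600,-141,200],q))
best=min(c,key=lambda q:abs(r.inverse_kinematics([600,-141,200],q)[5]))
r.move_pose([560,-141,230],best)
f=r.grab_frame("wrist"); cv2.imwrite("pics/w2.png",f["image"][...,::-1])
P=pts(f); v=f["image"].max(-1)
m=(v<70)&(f["depth"]>0); q=P[m]; q=q[(abs(q[:,0]-600)<40)&(abs(q[:,1]+141)<45)&(q[:,2]>55)&(q[:,2]<90)]
print("knob",len(q),np.percentile(q,[2,50,98],0).round(1).tolist(), plat(f))
t=q[q[:,2]>np.percentile(q[:,2],50)]; print(t.mean(0))
s=r.state(); print(s["clock"],s["ee_pos"],s["ee_rot"],s["joint_positions"])
```

```text
platen top (87, np.float64(98.16655352103294)) (62, np.float64(121.85867308732108))
[-4.11564074e-01  3.97944157e-01  1.41392829e+00 -4.44089210e-16
  1.32972021e+00 -4.11564074e-01]
[-4.11564074e-01  3.97944157e-01  1.41392829e+00 -4.44089210e-16
  1.32972021e+00  2.73002858e+00]
knob 670 [[591.3, -160.0, 64.6], [601.9, -144.1, 71.5], [614.1, -123.7, 77.6]] (1796, np.float64(125.06920879866902))
[ 602.56875614 -145.53508924   73.41739991]
18.6167 [ 559.86138127 -140.63508738  230.07904584] [-3.62568494e-05  7.07209788e-01  7.07003758e-01  2.53717659e-05] [-4.39291048e-01  3.08309016e-01  1.46992022e+00  7.39252929e-05
  1.36341441e+00 -4.39014902e-01]
```

View pics/w2.png

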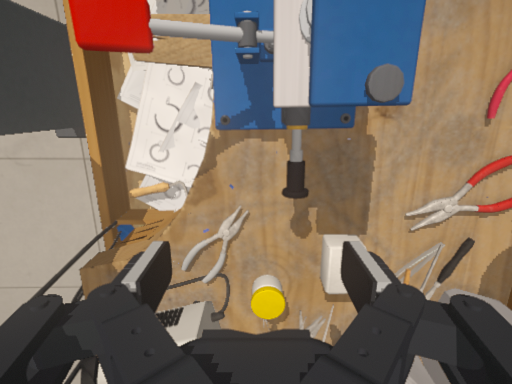

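The platen is up 23.7 mm. The view shows the knob at (295,178) with nothing close to it, centred at about (601.5,-140.5,62).

Run:
```python
from h import *
Y=-140.5
r.line_to([601.5,Y,150],speed=150)
print(r.line_to([601.5,Y,42],speed=100,guard=15))
r.set_gripper(0)
s=r.state(); print("grip",s["grip_width"],s["grip_force"],s["ee_pos"],s["ft_force"],s["clock"])
if 15<s["grip_width"]<26:
    print(r.line_to([601.5,Y-31.5,42],speed=30,guard=32))
    r.sleep(.5); s=r.state(); print(s["grip_width"],s["grip_force"],s["ee_pos"],s["ft_force"],s["clock"])
    f=r.grab_frame("top"); np.save("t3.npy",f,allow_pickle=True)
    g=r.grab_frame("wrist"); cv2.imwrite("pics/w3.png",g["image"][...,::-1])
```

```text
False
grip 17.670937448983068 58.526979088783264 [ 603.25464025 -140.59192839   42.57196251] [ 4.68973474  0.92141644 -0.97088826] 21.225
False
18.51516252143415 58.80118668079376 [ 603.52158032 -168.51983633   42.52183379] [ 7.90752087 12.43656016  2.38999166] 22.925
```

View pics/w3.png

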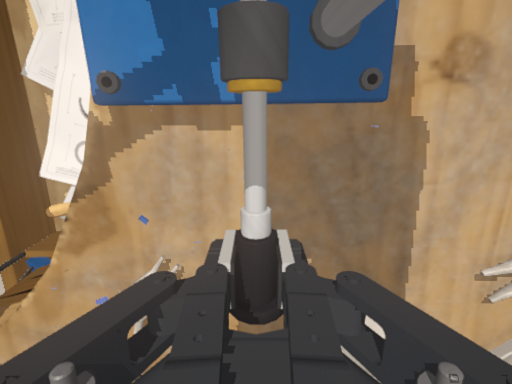

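The pin is drawn about 28 mm with a spring force of 12 N, and the arm is yielding slightly. I'll pull on to the stop.

Run:
```python
from h import *
for k in range(1,6):
    g=r.line_to([602.5,-172-2*k,42],speed=20,guard=25); r.sleep(.3)
    s=r.state(); print(g,s["ee_pos"],s["ft_force"],s["grip_width"],s["clock"])
    if g or s["ft_force"][1]>24: break
f=r.grab_frame("wrist"); cv2.imwrite("pics/w4.png",f["image"][...,::-1])
```

```text
False [ 603.56599396 -170.29229653   42.477429  ] [ 5.49664914 12.96443038  2.89562264] 18.601051986498707 23.5833
False [ 603.53963807 -170.5914397    42.41775983] [ 4.92151888 16.7273628   4.75614999] 18.166513075953205 24.1333
False [ 603.5113991  -170.63992909   42.41608242] [ 5.62025453 24.14682746  5.76345324] 18.630542123061325 24.6833
```

View pics/w4.png

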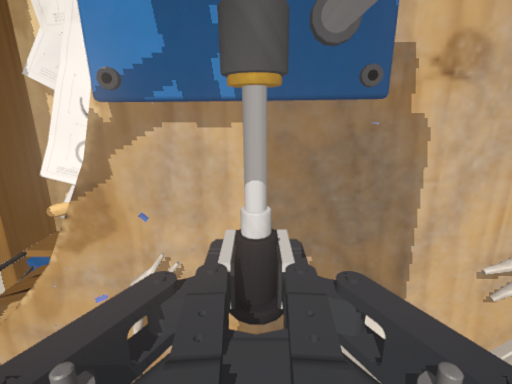

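The pin met its stop at 30 mm: travel ended at y -170.6 while the force rose to 24 N. The last picture shows the knob firmly held at (257,270) with no slip.

Run:
```python
from h import *
print(r.finish_job())
```

```text
the job is handed in; nothing more can be done
None
```

I've handed the job in: three full lever strokes raised the platen about 24 mm, then I pulled the safety pin out to its 30 mm stop, and the gripper is holding it there.

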